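# Close a controller hatch and lock its quarter-turn stud

## Robot

A 7-joint arm with a two-finger parallel gripper is mounted at the origin on the work surface. World frame = base frame: x ahead of the robot, y to its left, z up, the work surface at z = 0. Lengths are in m, angles in rad, forces in N, time in s.
With the tool pointing down it reaches from about 0.425 to 0.875 m from the base axis. Payload 4.7 kg.
Tool frame: the origin (TCP) lies between the finger pads; the fingertips stand 19 mm ahead of it and the grasp point (between the pads) is the TCP; z points along the fingers, y is the direction in which the jaws open and shut (so a half turn about z gives the same grasp; the last joint's range is limited). The gripper opens to 87 mm and grips with 3 to 60 N. Pads are 19 mm wide; open, the fingers measure 117 mm over their backs; the gripper's body (75 mm by 190 mm) begins 51 mm behind the grasp point.
Start: joints at [0.014, 0.321, -0.07, 1.45, 0.023, 1.371, -0.057], TCP at [0.65, -0, 0.242] pointing down, gripper open.
Joint ranges: [-2.86, 2.86], [-0.3, 2.09], [-1.38, 1.24], [0.06, 2.45], [-1.56, 4.7], [0.09, 2.05], [-2.69, 2.69]. Speed limits (rad/s): [2.57, 2.57, 3.14, 3.14, 3.14, 3.14, 3.14].

## Interface

Orientations are given as a rotation vector (axis times angle).
In Python, from cell import env, cams gives the robot as it stands.
- The arm moves only by the shell command python3 -m inch 'ROWS' [OPENING]. ROWS is JSON, a list of rows, each an object with "delta_pos": the shift along the tool's x, y, z in cm, a list of three; "angular": the turn, a rotation vector about the tool's x, y, z in rad, a list of three. A call has 1 to 10 rows; each row is the pose to reach, as a shift and turn from the pose commanded when the call began, along the tool's axes at that moment; what a row does not reach only later rows make up. A row lasts 1/8 s, in which the tool goes at most 62.5 mm and 10.7 degrees, less where a joint would pass 70% of its speed; a pose out of reach is approached as far as the arm can. A call with a gripper value outside its range is refused whole. OPENING is the closure, from 0 (fully open) to 1 (shut), set as the call begins (- or left out, the last holds). The fingers move at their own pace and stop on an object; the grip force is fixed at half the most. Time passes only in rows, so rows that repeat a pose let the fingers close. It gives the time, the measured TCP pose, the force and the opening at its end, in the units of the state.
- env.observe(): the state, without advancing time (a new reading comes with each control period).
- cams.capture(name): name is "scene" or "side" or "wrist"; returns a dict with "color" (384x512x3 uint8, red, green, blue), "z_map" (384x512 float32, m along the optical axis (not along the pixel's ray), 0 where there is no reading), "fx", "fy", "cx", "cy" (pixels), "k1" (the pictures are not rectified: a ray, as slopes to the right and down, at radius r is drawn at 1 + k1 r^2 times it, then the intrinsics apply), "cam_to_world" (4x4, takes a point from camera to world coordinates); the wrist camera has in their place "mount" (4x4, takes a point from camera to tool coordinates, whose origin is the TCP and whose axes are the flange's). Camera axes: x right, y down, z forward; pixel columns grow to the right and rows downward; lengths in m; the calibration is good to about 2 mm. A picture is of the moment at which its call begins: read the wrist's pose just before it.
- env.sign_off(): hands the job in, once; it reports no verdict.
The state is a dict: "clock": time; "qpos": joint angles; "joint_vel": joint speeds; "joint_torque": joint torques, N m; "ee_pos": TCP position; "ee_rot": TCP orientation; "ft_force": force on the tool from outside, world axes, zero at the start; "ft_torque": the same for the moment, N m; "opening": finger opening in m.
Only numpy, scipy, OpenCV 4.12 (cv2) and the standard library are available. Lean on these libraries where they do the work, as an engineer would, in place of code of your own. Each camera call takes 0.05 s, during which the arm holds its last target. There are 200 camera calls.

## Task

This controller box is wired and ready to close: swing its open hatch down onto the sprung buffers, line the captive quarter-turn stud up with its slot, then press the stud down by feel and turn it a quarter turn clockwise until its cross pin catches under the keeper and holds the hatch down when you let go. Be gentle: do not ram the pin hard onto the keeper, and do not force the turn before the pin is right through. Leave the other things on the bench where they are.

Things in the scene. Friction and masses are not known exactly. Their poses are not given: they have to be found in the camera images.
- box: Grey open-topped controller box, 230 x 170 mm, rim 107 mm above the bench, fixed on the bench with its 300 x 300 x 12 mm aluminium nest plate; it never moves. Origin: centre of the plate's underside, on the bench. x runs from the front (stud side) to the back (hinge side), z up.
- slot (a point): Mouth of the keeper's slot in the box, under the stud: a steel plate with a slot along box x for the stud's cross pin (9 degrees of slack either way). The keeper sits on a slotted bracket: its true height differs from box to box by up to 6 mm either way of this nominal point, is not given and must be felt.
- hatch_hinge (a point): Middle of the hatch's hinge axis at the back rim of the box, 118 mm behind the box's origin and 112 mm above the bench; the axis runs along box y.
- hatch (a joint): Angle of the hatch: 0 level, larger is further open (front edge up). A stiff hinge (0.4 Nm) holds it where it is left. At 0.129 it meets two sprung, damped buffers under its front corners, which push back with 10 to 14 N (more if pushed fast) as it goes further down. Locked it lies at 0.025 to 0.087, as the keeper is set; fully pressed down, 0.025 below that.
- hatch_edge (a point): Middle of the front edge of the blue hatch's upper face, 242 mm from the hinge axis; x points to the hinge, z out of the face. The hatch is 180 mm wide and 5 mm thick, its underside in the hinge plane, with a 22 mm skirt down its front and sides.
- stud (a joint): Turn of the captive stud, clockwise seen from above. 0: wing in line with the white mark and box x, pin in line with the slot (stop at -0.04). 1.57: wing across, at the red marks (stop at 1.62). Stiff (0.04 Nm), stays where left. Let go pressed at a quarter turn, it rises 2.5 mm as the pin drops into its notch and holds; let go earlier it is not caught.
- stud_wing (a point): Centre of the stud's black wing: a bar 38 mm long (its x), 12 mm thick (y), 26 mm high, on a 36 mm steel disc 4 mm high on the hatch. On the stud's axis, 195 mm from the hinge axis, 17 mm above the hatch's face; top 30 mm above the face.
- stud_pin (a point): Centre of the stud's cross pin (26 mm long along its x, 4 mm thick) under the hatch. With the hatch on the buffers it is just above the keeper. Pressed 11 to 24 mm further down at the stud (as the keeper is set) it is through the slot and free to turn; about 2 mm lower it meets a solid floor, felt as a sharp rise over the 12 to 19 N of springs and hinge.
- driver: Bystander: orange-handled screwdriver lying on the bench. Origin on its underside, axis along x.
- disc: Bystander: black ring disc, 110 mm across, 14 mm high, lying on the bench. Origin: centre of its underside.
- disc_small: Bystander: black ring disc, 80 mm across, 12 mm high, lying on the bench. Origin: centre of its underside.
- threadlock: Bystander: small red bottle, 34 mm across, 100 mm high, standing on the bench. Origin: centre of its underside.
- tray: Bystander: yellow open tray, 100 x 150 x 45 mm, on the bench. Origin: centre of its underside.
- spare_stud: Bystander: a loose black wing head, 36 mm across and 26 mm high, standing on the nest plate beside the box. Origin: centre of its underside.
- gland_nut: Bystander: brass ring nut, 26 mm across, 8 mm high, lying on the nest plate beside the box. Origin: centre of its underside.

How it is judged:
On the way, in this order (a step that is already met when the one before it is completed fails the run):
1. the hatch is swung down onto the buffers (value of joint hatch below 0.15 rad), for 0.1 s.
2. with the hatch pressed down, the stud is turned past half way (value of joint stud above 0.8 rad and value of joint hatch below 0.09 rad), for 0.05 s.
At the end, for the whole second after the job is handed in: The stud stands a quarter turn from open (at least 1.40 rad), the hatch is held down by it (below 0.095 rad) and at rest, and everything is let go (value of joint stud above 1.4 rad and value of joint hatch below 0.095 rad and velocity of joint hatch between -0.02 and 0.02 rad/s); the robot touches nothing.
It fails at once if the stud's pin is forced against the keeper (over 16 N) (contact force between stud and box above 16 N).
It fails at once if a bystander is disturbed (moved over 20 mm) (distance of any of driver, disc, disc_small, threadlock, tray, spare_stud, gland_nut from where it was at the start of the episode above 0.02 m).
It also fails if it takes over 72 s, if anything falls off the work surface, if the arm or the gripper's body presses on something with over 40 N, if the wrist force passes 120 N, or if a joint passes its speed limit or range.

## Working session

There is one attempt and no reset: what is moved stays moved. The work goes in short steps, Python scripts to look and compute and a shell command to move; the robot and the scene stay as the last step left them, time stands still between calls to the robot, and variables do not carry over. Pictures are saved under pics/ and viewed, about 8 in all and at most 12, crops included, and the job is handed in when it is done.

```bash
ls; mkdir -p pics
cat > h.py <<'E'
import numpy as np, cv2
from cell import env, cams
from scipy.spatial.transform import Rotation as R
def tool():
    s=env.observe(); T=np.eye(4); T[:3,:3]=R.from_rotvec(s['ee_rot']).as_matrix(); T[:3,3]=s['ee_pos']; return T
def cap(n):
    T=tool(); c=cams.capture(n); c['T']=c['cam_to_world'] if 'cam_to_world' in c else T@c['mount']; return c
def save(c,f): cv2.imwrite('pics/'+f,c['color'][:,:,::-1])
def rays(c,uv):
    uv=np.atleast_2d(np.float64(uv)); K=np.array([[c['fx'],0,c['cx']],[0,c['fy'],c['cy']],[0,0,1]])
    p=cv2.undistortPoints(uv[:,None],K,np.array([c['k1'],0,0,0.]))[:,0]
    return np.c_[p,np.ones(len(p))]
def pts(c,uv):
    uv=np.atleast_2d(uv); z=c['z_map'][uv[:,1].astype(int),uv[:,0].astype(int)]
    P=rays(c,uv)*z[:,None]; return (P@c['T'][:3,:3].T+c['T'][:3,3]), z
def onplane(c,uv,h):
    d=rays(c,uv)@c['T'][:3,:3].T; o=c['T'][:3,3]; return o+d*((h-o[2])/d[:,2])[:,None]
def maskpts(c,m):
    v,u=np.nonzero(m); P,z=pts(c,np.c_[u,v]); return P[z>0]
def hsv(c): return cv2.cvtColor(c['color'],cv2.COLOR_RGB2HSV)
E
python3 - <<'E'
from h import *
a=cap('scene');b=cap('side')
img=np.hstack([a['color'],b['color']])
save(a,'a.png');save(b,'b.png')
for c in(a,b): print(c['T'].round(3).tolist(),c['fx'],c['k1'])
s=env.observe();print({k:np.round(v,3) for k,v in s.items()})
E
```

```text
pics
[[-0.999, -0.034, 0.029, 0.473], [-0.044, 0.852, -0.522, 0.712], [-0.007, -0.522, -0.853, 1.285], [0.0, 0.0, 0.0, 1.0]] 438.2820752280753 -0.06891304714426935
[[0.991, -0.107, 0.08, 0.417], [-0.132, -0.693, 0.709, -0.847], [-0.02, -0.713, -0.701, 0.936], [0.0, 0.0, 0.0, 1.0]] 400.7898705392621 0.02009536499010393
{'clock': np.float64(0.1), 'qpos': array([ 0.014,  0.322, -0.07 ,  1.452,  0.023,  1.371, -0.057]), 'joint_vel': array([-0.001, -0.001, -0.001, -0.003,  0.001, -0.001, -0.001]), 'joint_torque': array([ 0.0000e+00, -4.9257e+01, -4.0600e-01, -3.1340e+01, -6.4000e-02,
        4.0000e-02,  0.0000e+00]), 'ee_pos': array([ 0.65 , -0.   ,  0.241]), 'ee_rot': array([-2.221e+00, -2.221e+00,  2.000e-03]), 'ft_force': array([-0.504, -0.719,  0.235]), 'ft_torque': array([ 0.017, -0.045, -0.013]), 'opening': np.float64(0.087)}
```

View pics/a.png

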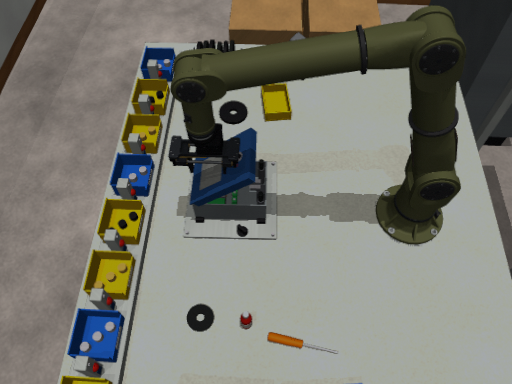

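View pics/b.png

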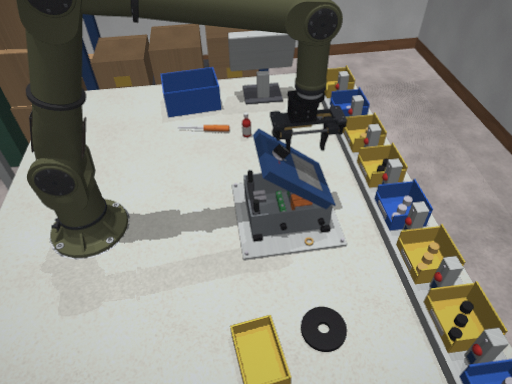

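Box at the middle of both views (scene ~(232,195), side ~(290,210)). The hatch is open, with its front edge towards the robot and up, and the hinge at the far +x side. The gripper stands above and beyond it. Next I measure.

Run:
```python
from h import *
w=cap('wrist'); save(w,'w.png')
for n in('scene','side'):
    c=cap(n); v,u=np.mgrid[0:384,0:512]; P,z=pts(c,np.c_[u.ravel(),v.ravel()])
    near=(z>0)&(abs(P[:,0]-.65)<.3)&(abs(P[:,1])<.25)
    bz=P[near&(abs(P[:,2])<.006)][:,2]; print(n,'bench z',np.median(bz))
    m=near&(abs(P[:,2]-.012)<.004)
    M=m.reshape(384,512).astype(np.uint8); M=cv2.morphologyEx(M,cv2.MORPH_OPEN,np.ones((3,3)))
    k,L,S,_=cv2.connectedComponentsWithStats(M); 
    for i in range(1,k):
        if S[i,4]>60:
            Q=P[(L==i).ravel()]; print(' plate comp',S[i,4],cv2.minAreaRect(Q[:,:2].astype(np.float32)))
    h=hsv(c).reshape(-1,3); b=near&(h[:,0]>100)&(h[:,0]<125)&(h[:,1]>120)&(P[:,2]>.08)&(P[:,2]<.32)
    Q=P[b]; best=None
    rng=np.random.default_rng(0)
    for _ in range(300):
        q=Q[rng.choice(len(Q),3,False)]; nn=np.cross(q[1]-q[0],q[2]-q[0]); nn/=np.linalg.norm(nn)+1e-12
        if abs(nn[2])<.3: continue
        i=abs((Q-q[0])@nn)<.003
        if best is None or i.sum()>best.sum(): best=i
    q=Q[best]; ce=q.mean(0); nn=np.linalg.svd(q-ce)[2][2]; nn*=np.sign(nn[2])
    print(' hatch',len(Q),best.sum(),ce.round(3),'n',nn.round(3),'tilt',np.arccos(nn[2]),'yaw of -n_xy',np.arctan2(-nn[1],-nn[0]))
    ex=np.r_[-nn[:2],0]; ex/=np.linalg.norm(ex); ex=-ex if ex[0]<0 else ex
    up=np.cross(np.cross(nn,ex),nn) ; up/=np.linalg.norm(up); ey=np.cross(nn,up)
    a=(q-ce)@up; e=(q-ce)@ey; r=cv2.minAreaRect(np.c_[a,e].astype(np.float32)); print(' rect',r,[ (ce+up*x+ey*y).round(3) for x,y in cv2.boxPoints(r)])
```

```text
scene bench z -0.0007218895305705075
 plate comp 69 ((0.462760329246521, -0.1331779658794403), (0.02374769002199173, 0.05290156602859497), 10.134222984313965)
 plate comp 88 ((0.4655992090702057, -0.06147867441177368), (0.02740238979458809, 0.062119290232658386), 1.2740252017974854)
 plate comp 73 ((0.4614815413951874, 0.028672296553850174), (0.0298298466950655, 0.04875769466161728), 1.6499347686767578)
 plate comp 231 ((0.6892343759536743, 0.07711419463157654), (0.07791711390018463, 0.09819599241018295), 89.88861083984375)
 plate comp 140 ((0.6259090900421143, 0.07425537705421448), (0.04304695874452591, 0.05341612920165062), 5.6426801681518555)
 plate comp 166 ((0.5871883034706116, 0.08778749406337738), (0.05981563404202461, 0.06899747252464294), 15.722550392150879)
 plate comp 205 ((0.5203826427459717, 0.0770127922296524), (0.05405185744166374, 0.07593294978141785), 33.45914077758789)
 plate comp 70 ((0.4620753526687622, 0.0733463391661644), (0.03268427401781082, 0.03754988685250282), 1.245893120765686)
 hatch 2002 1326 [ 0.604 -0.006  0.208] n [0.64  0.013 0.768] tilt 0.6951053275
[... 228 characters left out ...]
[ 0.718, -0.119,  0.115]), array([0.713, 0.061, 0.116])]
side bench z -0.0006024992732914236
 plate comp 2382 ((0.591856837272644, -0.03957602381706238), (0.3028726875782013, 0.3011328876018524), 1.1406294107437134)
 plate comp 73 ((0.8934966921806335, -0.16818958520889282), (0.03591546788811684, 0.025941142812371254), 69.33685302734375)
 hatch 2212 1532 [ 0.602 -0.056  0.207] n [0.642 0.009 0.767] tilt 0.6968548486421138 yaw of -n_xy -3.126819407914077
 rect ((0.02122686803340912, 0.018616117537021637), (0.24320602416992188, 0.1836746782064438), 0.28773024678230286) [array([0.523, 0.053, 0.272]), array([ 0.526, -0.131,  0.271]), array([ 0.713, -0.127,  0.115]), array([0.709, 0.057, 0.116])]
```

View pics/w.png

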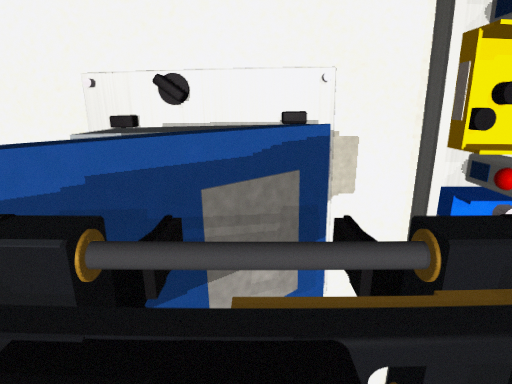

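The plate fit gives a 302 x 301 mm rectangle (300 given), centre about (0.592, -0.039) and yaw about 0.018. The hinge is then about (0.711, -0.036, 0.112) and the hatch about 0.696 rad open (front edge predicted at z 0.271, measured 0.271). The wrist picture shows the hatch's blue face below, with the spare stud at (172,88).

I'll raise the tool, turn it -1.59 so the jaws lie along box y, and stand over the stud with the fingers open to straddle it.

```bash
python3 -m inch '[{"delta_pos":[0,0,-6],"angular":[0,0,-0.18]},{"delta_pos":[-1,-2,-8.8],"angular":[0,0,-0.36]},{"delta_pos":[-2,-5,-8.8],"angular":[0,0,-0.54]},{"delta_pos":[-3.9,-9,-8.8],"angular":[0,0,-0.72]},{"delta_pos":[-3.9,-9,-8.8],"angular":[0,0,-0.9]},{"delta_pos":[-3.9,-9,-8.8],"angular":[0,0,-1.08]},{"delta_pos":[-3.9,-9,-8.8],"angular":[0,0,-1.26]},{"delta_pos":[-3.9,-9,-8.8],"angular":[0,0,-1.44]},{"delta_pos":[-3.9,-9,-8.8],"angular":[0,0,-1.589]},{"delta_pos":[-3.9,-9,-8.8],"angular":[0,0,-1.589]}]' 0
python3 - <<'E'
from h import *
print(tool().round(3), env.observe()['qpos'].round(2), env.observe()['ft_force'])
w=cap('wrist'); b=cap('side'); save(w,'w2.png'); 
save({'color':cv2.resize(b['color'][100:240,200:360],None,fx=4,fy=4)},'b2.png')
cv2.imwrite('pics/m1.png',np.hstack([cv2.resize(w['color'],(400,300)),cv2.resize(b['color'][110:260,200:400],(400,300))])[:,:,::-1])
E
```

```text
clock: 1.5
ee_pos: [0.5599, -0.0391, 0.3295]
ee_rot: [0.026, -3.141, 0.0]
ft_force: [-0.2, -0.3, -0.6]
opening: 0.0871
[[-1.    -0.017 -0.     0.56 ]
 [-0.017  1.    -0.    -0.039]
 [ 0.    -0.    -1.     0.33 ]
 [ 0.     0.     0.     1.   ]] [ 0.18  0.11 -0.17  1.53  0.02  1.5   1.59] [-0.16461779 -0.25485309 -0.62889734]
```

View pics/m1.png

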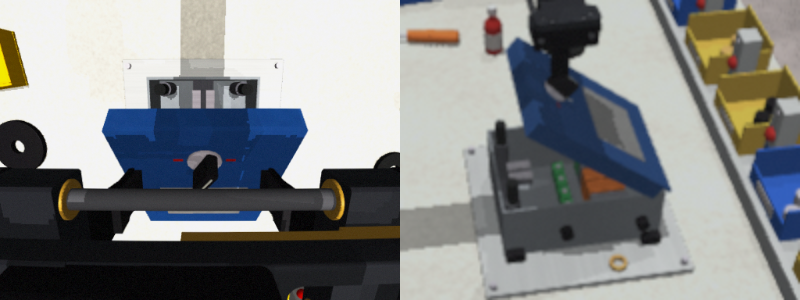

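The wrist view shows the stud wing turned about 30° off the line, with the fingers well clear on either side of it. The bystanders are clear too. Now I swing the hatch down along its arc.

```bash
python3 -m inch '[{"delta_pos":[-0.4,0,5],"angular":[0,0,0]},{"delta_pos":[-0.4,0,7.3],"angular":[0,0,0]},{"delta_pos":[0.5,0,8.6],"angular":[0,0,0]},{"delta_pos":[1.3,0,9.9],"angular":[0,0,0]},{"delta_pos":[2,0,11.2],"angular":[0,0,0]},{"delta_pos":[2.6,0,12.5],"angular":[0,0,0]},{"delta_pos":[3,0,13.5],"angular":[0,0,0]},{"delta_pos":[3.3,0,14.5],"angular":[0,0,0]},{"delta_pos":[3.5,0,15.2],"angular":[0,0,0]},{"delta_pos":[3.5,0,15.2],"angular":[0,0,0]}]' 0
python3 -m inch '[{"delta_pos":[0,0,0.3],"angular":[0,0,0]},{"delta_pos":[0,0,0.6],"angular":[0,0,0]},{"delta_pos":[0,0,0.8],"angular":[0,0,0]},{"delta_pos":[0,0,0.8],"angular":[0,0,0]}]'
```

```text
clock: 2.85
ee_pos: [0.5245, -0.0397, 0.1769]
ee_rot: [0.029, -3.14, -0.0]
ft_force: [-0.2, -0.2, 0.3]
opening: 0.0871
clock: 3.35
ee_pos: [0.525, -0.0397, 0.1694]
ee_rot: [0.029, -3.141, 0.0]
ft_force: [-0.3, 0.3, -0.2]
opening: 0.0868
```

```bash
cat >> h.py <<'E'
def hatch(c):
    v,u=np.mgrid[0:384,0:512]; P,z=pts(c,np.c_[u.ravel(),v.ravel()]); h=hsv(c).reshape(-1,3)
    b=(z>0)&(abs(P[:,0]-.6)<.16)&(abs(P[:,1]+.038)<.12)&(h[:,0]>100)&(h[:,0]<125)&(h[:,1]>120)&(P[:,2]>.1)&(P[:,2]<.32)
    Q=P[b]; rng=np.random.default_rng(0); best=None
    for _ in range(300):
        q=Q[rng.choice(len(Q),3,False)]; n=np.cross(q[1]-q[0],q[2]-q[0]); n/=np.linalg.norm(n)+1e-12
        if abs(n[2])<.3: continue
        i=abs((Q-q[0])@n)<.003
        if best is None or i.sum()>best.sum(): best=i
    q=Q[best]; ce=q.mean(0); n=np.linalg.svd(q-ce)[2][2]; n*=np.sign(n[2])
    hz=(ce[2]-.117-0*n[2])/(.711-ce[0])
    return best.sum(),'tilt',np.arctan2(n[0],n[2]).round(4),'from height',np.arctan(hz).round(4)
E
python3 - <<'E'
from h import *
for n in('scene','side'): print(n,hatch(cap(n)))
E
```

```text
scene (np.int64(1581), 'tilt', np.float64(0.1646), 'from height', np.float64(0.1603))
side (np.int64(1850), 'tilt', np.float64(0.1674), 'from height', np.float64(0.1579))
```

The hatch follows; it stands at about 0.163 rad. I continue to the buffers in small steps.

```bash
python3 -m inch '[{"delta_pos":[0,0,0.1],"angular":[0,0,0]},{"delta_pos":[0,0,0.2],"angular":[0,0,0]},{"delta_pos":[0,0,0.3],"angular":[0,0,0]},{"delta_pos":[0,0,0.4],"angular":[0,0,0]},{"delta_pos":[0,0,0.5],"angular":[0,0,0]},{"delta_pos":[0,0,0.5],"angular":[0,0,0]}]'
python3 - <<'E'
from h import *
for n in('scene','side'): print(n,hatch(cap(n)))
E
```

```text
clock: 4.2
ee_pos: [0.525, -0.0397, 0.1644]
ee_rot: [0.029, -3.141, 0.0]
ft_force: [-0.3, 0.3, 0.1]
opening: 0.0871
scene (np.int64(1600), 'tilt', np.float64(0.138), 'from height', np.float64(0.1372))
side (np.int64(1877), 'tilt', np.float64(0.1423), 'from height', np.float64(0.1338))
```

The hatch is at about 0.137 rad (limit 0.15). I lift clear and look at the wing from near.

```bash
python3 -m inch '[{"delta_pos":[0,0,-4],"angular":[0,0,0]},{"delta_pos":[0,0,-8],"angular":[0,0,0]},{"delta_pos":[0,0,-8],"angular":[0,0,0]},{"delta_pos":[0,0,-8],"angular":[0,0,0]}]'
python3 - <<'E'
from h import *
for n in('scene','side'): print(n,hatch(cap(n)))
w=cap('wrist'); save(w,'w3.png'); np.save('w3.npy',w,allow_pickle=True)
print(w['T'].round(3))
E
```

```text
clock: 4.8
ee_pos: [0.5247, -0.0397, 0.244]
ee_rot: [0.029, -3.141, 0.0]
ft_force: [0.3, 0.1, -0.0]
opening: 0.0873
scene (np.int64(1721), 'tilt', np.float64(0.1412), 'from height', np.float64(0.1369))
side (np.int64(2294), 'tilt', np.float64(0.1415), 'from height', np.float64(0.1348))
[[-0.018  0.968  0.252  0.456]
 [ 1.     0.017  0.006 -0.041]
 [ 0.002  0.252 -0.968  0.388]
 [ 0.     0.     0.     1.   ]]
```

View pics/w3.png

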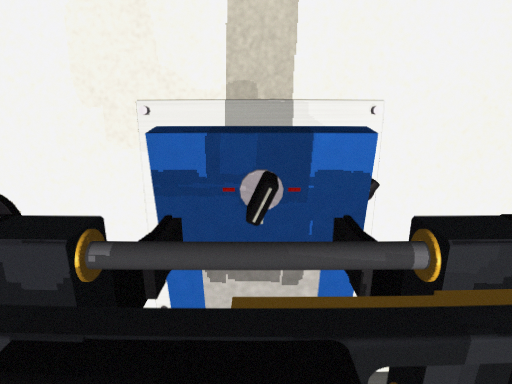

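Run:
```python
from h import *
w=np.load('w3.npy',allow_pickle=True).item()
v,u=np.mgrid[165:232,230:300]; uv=np.c_[u.ravel(),v.ravel()]; P,z=pts(w,uv)
col=w['color'][uv[:,1],uv[:,0]].astype(int)
bl=hsv(w)[uv[:,1],uv[:,0]]
face=(bl[:,0]>100)&(bl[:,0]<125)&(bl[:,1]>150)
F=P[face]; A=np.c_[F[:,:2],np.ones(len(F))]; k=np.linalg.lstsq(A,F[:,2],rcond=None)[0]; print('face slope',k)
h=P[:,2]-(P[:,:2]@k[:2]+k[2])
def rect(m,t):
    r=cv2.minAreaRect(P[m][:,:2].astype(np.float32)); Q=P[m]; d=np.linalg.svd(Q[:,:2]-Q[:,:2].mean(0))[2][0]
    print(t,m.sum(),'c',np.round(r[0],4),np.round(r[1],4),r[2],'mean',Q.mean(0).round(4),'dir deg',np.degrees(np.arctan2(d[1],d[0])))
top=h>.025; rect(top,'top'); rect((h>.012),'wing>12')
rect(top&(col.min(1)>130),'white')
disc=(h<.01)&(~face)&(col.min(1)>90); rect(disc,'disc')
rm=(P[:,0]>0)
v,u=np.mgrid[170:205,215:310]; uv=np.c_[u.ravel(),v.ravel()]; H=hsv(w)[uv[:,1],uv[:,0]]
m=((H[:,0]<8)|(H[:,0]>172))&(H[:,1]>150); Q,_=pts(w,uv[m]); l=Q[:,1]<-.04
print('red marks',Q[l].mean(0),Q[~l].mean(0))
```

```text
face slope [-0.38198949 -0.03585491  0.34714319]
top 514 c [ 0.4987 -0.0355] [0.0175 0.0851] 85.15988159179688 mean [ 0.5236 -0.0376  0.1843] dir deg -2.725638325678895
wing>12 895 c [ 0.4988 -0.0338] [0.0212 0.0851] 84.99563598632812 mean [ 0.5192 -0.0361  0.1796] dir deg -9.61547422607221
white 68 c [ 0.4963 -0.0357] [0.0114 0.0814] 88.98646545410156 mean [ 0.5221 -0.0364  0.1821] dir deg -5.551231640429802
disc 601 c [ 0.5236 -0.0388] [0.0349 0.0423] 58.81149673461914 mean [ 0.5173 -0.0393  0.15  ] dir deg -113.11604533071467
red marks [ 0.51952577 -0.06281278  0.14643463] [ 0.51775712 -0.01125071  0.14826602]
```

Run:
```python
from h import *
w=np.load('w3.npy',allow_pickle=True).item()
def cast(uv,p0,n=np.array([np.sin(.137),0,np.cos(.137)])):
    d=rays(w,uv)@w['T'][:3,:3].T; o=w['T'][:3,3]; return o+d*(((p0-o)@n)/(d@n))[:,None]
top=np.array([.5226,-.038,.173]); fc=np.array([.5185,-.038,.1435])
S=(slice(165,232),slice(235,295)); C=w['color'][S].astype(int); g=C.max(2)
k,L,St,ce=cv2.connectedComponentsWithStats(((g<70)).astype(np.uint8)); i=1+np.argmax(St[1:,4]); print('dark',St[i])
inn=cv2.morphologyEx((L==i).astype(np.uint8),cv2.MORPH_CLOSE,np.ones((5,5)))
wh=(C.min(2)>110)&(inn>0)
v,u=np.nonzero(wh); X=cast(np.c_[u+235,v+165],top)
d=np.linalg.svd(X[:,:2]-X[:,:2].mean(0))[2][0]; print('white',len(u),u.min()+235,u.max()+235,v.min()+165,v.max()+165,X.mean(0),np.degrees(np.arctan2(d[1],d[0])))
v,u=np.nonzero(inn); X=cast(np.c_[u+235,v+165],top); r=cv2.minAreaRect(X[:,:2].astype(np.float32)); print('wing',r,X.mean(0))
v,u=np.nonzero((C.min(2)>80)|(inn>0)); X=cast(np.c_[u+235,v+165],fc); print('disc circ',cv2.minEnclosingCircle(X[:,:2].astype(np.float32)))
cv2.imwrite('pics/z.png',cv2.resize(w['color'][150:240,215:310],None,fx=6,fy=6,interpolation=0)[:,:,::-1])
```

```text
dark [ 11   6  33  55 895]
white 93 253 271 188 221 [ 0.52375492 -0.03554283  0.17284078] -23.687965986581094
wing ((0.5195691585540771, -0.03629157692193985), (0.015050023794174194, 0.0441034771502018), 68.33096313476562) [ 0.51884859 -0.03604158  0.17351718]
disc circ ((0.5287027359008789, -0.0367097333073616), 0.025690145790576935)
```

View pics/z.png

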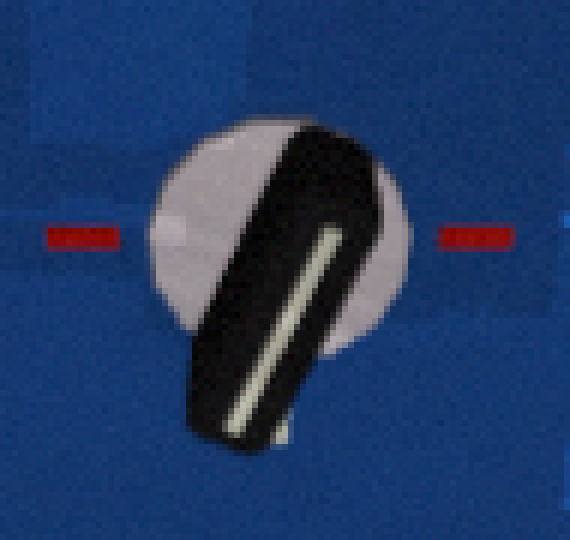

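The zoom shows the wing's white line going from (333,232) to (233,430), so the stud is turned about 0.43 rad clockwise. The red marks' midpoint gives the stud at (0.5186, -0.037) on the face, against a predicted x of 0.5185. I turn the tool by 0.43, tilt it by 0.135 to match the hatch, and go down over the wing.

```bash
python3 -m inch '[{"delta_pos":[0.1,0.1,0],"angular":[0.01,0.045,0.145]},{"delta_pos":[0.2,0.2,1],"angular":[0.02,0.09,0.29]},{"delta_pos":[0.3,0.27,3],"angular":[0.029,0.133,0.429]},{"delta_pos":[0.3,0.27,5],"angular":[0.029,0.133,0.429]},{"delta_pos":[0.3,0.27,6.5],"angular":[0.029,0.133,0.429]},{"delta_pos":[0.3,0.27,7.3],"angular":[0.029,0.133,0.429]},{"delta_pos":[0.3,0.27,7.6],"angular":[0.029,0.133,0.429]},{"delta_pos":[0.3,0.27,7.6],"angular":[0.029,0.133,0.429]}]' 0
python3 - <<'E'
from h import *
w=cap('wrist'); b=cap('scene'); print(hatch(b),env.observe()['ft_force'])
cv2.imwrite('pics/m2.png',np.hstack([cv2.resize(w['color'][100:300,120:400],(420,300)),cv2.resize(b['color'][130:230,160:280],(360,300))])[:,:,::-1])
E
```

```text
clock: 5.95
ee_pos: [0.5222, -0.0371, 0.169]
ee_rot: [-0.615, -2.947, 0.045]
ft_force: [0.3, -0.4, 0.4]
opening: 0.0873
(np.int64(1651), 'tilt', np.float64(0.1412), 'from height', np.float64(0.1394)) [-0.44400393 -0.02315381  0.24230114]
```

View pics/m2.png

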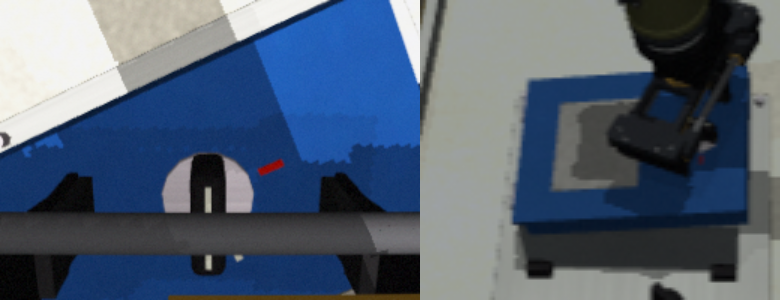

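The wing lies in line with the tool and midway between the fingers (wing at u≈208, fingers at 93 and 321). I close on it.

```bash
python3 -m inch '[{"delta_pos":[0,0,0],"angular":[0,0,0]},{"delta_pos":[0,0,0],"angular":[0,0,0]},{"delta_pos":[0,0,0],"angular":[0,0,0]},{"delta_pos":[0,0,0],"angular":[0,0,0]},{"delta_pos":[0,0,0],"angular":[0,0,0]},{"delta_pos":[0,0,0],"angular":[0,0,0]}]' 1
python3 -m inch '[{"delta_pos":[0,0,0],"angular":[0,0,-0.08]},{"delta_pos":[0,0,0],"angular":[0,0,-0.16]},{"delta_pos":[0,0,0],"angular":[0,0,-0.24]},{"delta_pos":[0,0,0],"angular":[0,0,-0.32]},{"delta_pos":[0,0,0],"angular":[0,0,-0.4]},{"delta_pos":[0,0,0],"angular":[0,0,-0.43]},{"delta_pos":[0,0,0],"angular":[0,0,-0.43]},{"delta_pos":[0,0,0],"angular":[0,0,-0.43]}]'
python3 - <<'E'
from h import *
print(env.observe()['ft_torque'].round(3),env.observe()['ft_force'].round(2),tool().round(3)); print(hatch(cap('side')))
w=cap('wrist'); save(w,'w4.png')
E
```

```text
clock: 6.8
ee_pos: [0.522, -0.037, 0.1686]
ee_rot: [-0.615, -2.946, 0.045]
ft_force: [-0.6, -0.3, -1.3]
opening: 0.0351
clock: 7.8
ee_pos: [0.5221, -0.0366, 0.1686]
ee_rot: [0.027, -3.007, 0.001]
ft_force: [0.2, 1.6, 0.1]
opening: 0.0121
[ 0.559 -0.314 -0.007] [0.17 1.64 0.09] [[-0.991 -0.018 -0.134  0.522]
 [-0.018  1.    -0.002 -0.037]
 [ 0.134  0.    -0.991  0.169]
 [ 0.     0.     0.     1.   ]]
(np.int64(1998), 'tilt', np.float64(0.1422), 'from height', np.float64(0.1336))
```

View pics/w4.png

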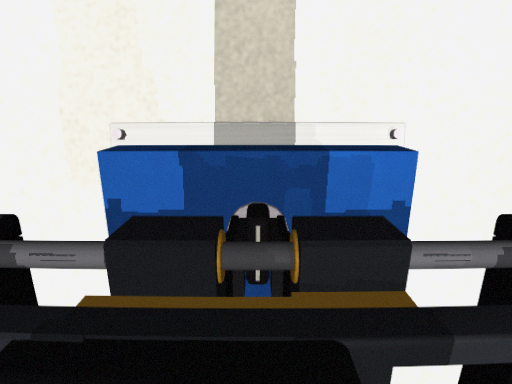

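The wing is gripped (opening 12.1 mm) and stands in line with the hatch. I press along the hinge arc in small steps and watch the force.

```bash
python3 -m inch '[{"delta_pos":[0.015,0,0.1],"angular":[0,-0.005,0]},{"delta_pos":[0.03,0,0.2],"angular":[0,-0.01,0]},{"delta_pos":[0.04,0,0.3],"angular":[0,-0.015,0]},{"delta_pos":[0.055,0,0.4],"angular":[0,-0.02,0]},{"delta_pos":[0.055,0,0.4],"angular":[0,-0.02,0]}]'
python3 -m inch '[{"delta_pos":[0.015,0,0.1],"angular":[0,-0.005,0]},{"delta_pos":[0.03,0,0.2],"angular":[0,-0.01,0]},{"delta_pos":[0.04,0,0.3],"angular":[0,-0.015,0]},{"delta_pos":[0.05,0,0.4],"angular":[0,-0.02,0]},{"delta_pos":[0.05,0,0.4],"angular":[0,-0.02,0]}]'
python3 - <<'E'
from h import *
print(hatch(cap('side')))
E
```

```text
clock: 8.52
ee_pos: [0.5213, -0.0366, 0.1664]
ee_rot: [0.028, -3.028, 0.001]
ft_force: [-0.1, 2.8, 8.1]
opening: 0.0117
clock: 9.15
ee_pos: [0.5204, -0.0367, 0.1629]
ee_rot: [0.028, -3.048, 0.001]
ft_force: [-1.3, 3.5, 10.9]
opening: 0.0119
(np.int64(1936), 'tilt', np.float64(0.1126), 'from height', np.float64(0.1057))
```

```bash
for i in 1 2 3; do python3 -m inch '[{"delta_pos":[0.013,0,0.1],"angular":[0,-0.005,0]},{"delta_pos":[0.025,0,0.2],"angular":[0,-0.01,0]},{"delta_pos":[0.025,0,0.2],"angular":[0,-0.01,0]}]' | egrep 'pos|force'; done
```

```text
ee_pos: [0.5199, -0.0367, 0.161]
ft_force: [-2.7, 3.8, 11.1]
ee_pos: [0.5194, -0.0367, 0.1591]
ft_force: [-2.5, 2.4, 11.7]
ee_pos: [0.519, -0.0367, 0.1571]
ft_force: [-2.3, 2.8, 10.8]
```

```bash
python3 -m inch '[{"delta_pos":[0.012,0,0.1],"angular":[0,-0.005,0]},{"delta_pos":[0.023,0,0.2],"angular":[0,-0.01,0]},{"delta_pos":[0.023,0,0.2],"angular":[0,-0.01,0]}]' | egrep 'pos|force'
python3 -m inch '[{"delta_pos":[0.012,0,0.1],"angular":[0,-0.005,0]},{"delta_pos":[0.012,0,0.1],"angular":[0,-0.005,0]}]' | egrep 'pos|force'
```

```text
ee_pos: [0.5185, -0.0367, 0.1552]
ft_force: [-2.5, 3.4, 12.1]
ee_pos: [0.5183, -0.0367, 0.1542]
ft_force: [-3.3, 3.1, 11.9]
```

```bash
python3 -m inch '[{"delta_pos":[0.012,0,0.1],"angular":[0,-0.005,0]},{"delta_pos":[0.012,0,0.1],"angular":[0,-0.005,0]}]' | egrep 'pos|force'
```

```text
ee_pos: [0.5181, -0.0367, 0.1532]
ft_force: [-2.9, 3.1, 12.5]
```

```bash
for i in 1 2; do python3 -m inch '[{"delta_pos":[0.012,0,0.1],"angular":[0,-0.005,0]},{"delta_pos":[0.012,0,0.1],"angular":[0,-0.005,0]}]' | egrep 'pos|force'; done
```

```text
ee_pos: [0.5179, -0.0367, 0.1522]
ft_force: [-3.5, 3.4, 12.8]
ee_pos: [0.5177, -0.0367, 0.1512]
ft_force: [-4.4, 2.8, 12.9]
```

```bash
python3 -m inch '[{"delta_pos":[0.011,0,0.1],"angular":[0,-0.005,0]},{"delta_pos":[0.011,0,0.1],"angular":[0,-0.005,0]}]' | egrep 'pos|force'
```

```text
ee_pos: [0.5175, -0.0367, 0.1502]
ft_force: [-4.1, 3.3, 13.0]
```

```bash
for i in 1 2; do python3 -m inch '[{"delta_pos":[0.03,0,0.1],"angular":[0,-0.005,0]},{"delta_pos":[0.03,0,0.1],"angular":[0,-0.005,0]}]' | egrep 'pos|force'; done
```

```text
ee_pos: [0.5173, -0.0367, 0.1493]
ft_force: [-3.6, 2.9, 13.7]
ee_pos: [0.5171, -0.0367, 0.1483]
ft_force: [-3.9, 3.5, 12.5]
```

```bash
python3 -m inch '[{"delta_pos":[0.03,0,0.1],"angular":[0,-0.005,0]},{"delta_pos":[0.03,0,0.1],"angular":[0,-0.005,0]}]' | egrep 'pos|force'
```

```text
ee_pos: [0.5169, -0.0367, 0.1474]
ft_force: [-3.1, 2.6, 12.9]
```

```bash
python3 -m inch '[{"delta_pos":[0.015,0,0.1],"angular":[0,-0.005,0]},{"delta_pos":[0.015,0,0.1],"angular":[0,-0.005,0]}]' | egrep 'pos|force|open'
python3 - <<'E'
from h import *
print(hatch(cap('side')),hatch(cap('scene')))
E
```

```text
ee_pos: [0.5168, -0.0367, 0.1464]
ft_force: [-3.3, 3.3, 13.6]
opening: 0.0121
(np.int64(1915), 'tilt', np.float64(0.0265), 'from height', np.float64(0.0191)) (np.int64(1450), 'tilt', np.float64(0.0278), 'from height', np.float64(0.025))
```

The hatch follows (about 0.022 rad) and there is no floor yet, so this keeper sits low. I carry on.

```bash
python3 -m inch '[{"delta_pos":[0.015,0,0.1],"angular":[0,-0.005,0]},{"delta_pos":[0.015,0,0.1],"angular":[0,-0.005,0]}]' | egrep 'pos|force|open'
```

```text
ee_pos: [0.5166, -0.0367, 0.1456]
ft_force: [-3.8, 3.8, 13.8]
opening: 0.0117
```

```bash
python3 -m inch '[{"delta_pos":[0.015,0,0.1],"angular":[0,-0.005,0]},{"delta_pos":[0.015,0,0.1],"angular":[0,-0.005,0]}]' | egrep 'pos|force|open'
```

```text
ee_pos: [0.5166, -0.0368, 0.1455]
ft_force: [-6.0, 3.0, 19.2]
opening: 0.0118
```

The floor is felt: z stops at 0.1456 and the force jumps from 13.8 to 19.2 N. I back off about 0.9 mm and then turn clockwise.

```bash
python3 -m inch '[{"delta_pos":[0.05,0,-0.09],"angular":[0,0.004,0]},{"delta_pos":[0.05,0,-0.18],"angular":[0,0.008,0]},{"delta_pos":[0.05,0,-0.18],"angular":[0,0.008,0]}]' | egrep 'pos|force|open'
python3 -m inch '[{"delta_pos":[0,0,0],"angular":[0,0,0.08]},{"delta_pos":[0,0,0],"angular":[0,0,0.16]},{"delta_pos":[0,0,0],"angular":[0,0,0.24]},{"delta_pos":[0,0,0],"angular":[0,0,0.3]},{"delta_pos":[0,0,0],"angular":[0,0,0.3]}]'
python3 - <<'E'
from h import *
s=env.observe(); print(s['ft_torque'].round(3),s['joint_torque'].round(2),s['qpos'].round(2))
E
```

```text
ee_pos: [0.5167, -0.0368, 0.146]
ft_force: [-1.1, 2.5, 10.7]
opening: 0.0119
clock: 14.55
ee_pos: [0.5167, -0.0367, 0.146]
ee_rot: [-0.44, -3.106, 0.001]
ft_force: [-0.9, 3.1, 11.6]
opening: 0.0119
[ 0.763  0.463 -0.079] [  1.64 -30.4    1.27 -24.88   1.07  -0.58  -0.11] [ 0.19  0.12 -0.18  1.89  0.02  1.14  1.29]
```

It turned freely past the slot's 9° slack, with a torque of about 0.08 Nm. I continue the turn.

```bash
python3 -m inch '[{"delta_pos":[0,0,0],"angular":[0,0,0.08]},{"delta_pos":[0,0,0],"angular":[0,0,0.16]},{"delta_pos":[0,0,0],"angular":[0,0,0.24]},{"delta_pos":[0,0,0],"angular":[0,0,0.32]},{"delta_pos":[0,0,0],"angular":[0,0,0.4]},{"delta_pos":[0,0,0],"angular":[0,0,0.48]},{"delta_pos":[0,0,0],"angular":[0,0,0.56]},{"delta_pos":[0,0,0],"angular":[0,0,0.62]},{"delta_pos":[0,0,0],"angular":[0,0,0.62]}]'
python3 - <<'E'
from h import *
s=env.observe(); print(s['ft_torque'].round(3),hatch(cap('side')))
E
```

```text
clock: 15.68
ee_pos: [0.5167, -0.0367, 0.1461]
ee_rot: [-1.367, -2.824, 0.003]
ft_force: [-0.1, 4.7, 10.4]
opening: 0.0116
[ 0.571  0.418 -0.05 ] (np.int64(2015), 'tilt', np.float64(0.0262), 'from height', np.float64(0.0188))
```

Now the rest, from 0.92 to about 1.57.

```bash
python3 -m inch '[{"delta_pos":[0,0,0],"angular":[0,0,0.08]},{"delta_pos":[0,0,0],"angular":[0,0,0.16]},{"delta_pos":[0,0,0],"angular":[0,0,0.24]},{"delta_pos":[0,0,0],"angular":[0,0,0.32]},{"delta_pos":[0,0,0],"angular":[0,0,0.4]},{"delta_pos":[0,0,0],"angular":[0,0,0.48]},{"delta_pos":[0,0,0],"angular":[0,0,0.56]},{"delta_pos":[0,0,0],"angular":[0,0,0.65]},{"delta_pos":[0,0,0],"angular":[0,0,0.65]}]'
python3 - <<'E'
from h import *
s=env.observe(); print(s['ft_torque'].round(3),s['qpos'].round(2),tool().round(3)); w=cap('wrist'); save(w,'w5.png')
E
```

```text
clock: 16.85
ee_pos: [0.5168, -0.0366, 0.1461]
ee_rot: [-2.198, -2.24, 0.005]
ft_force: [0.4, 3.7, 10.5]
opening: 0.0117
[ 0.529  0.581 -0.014] [ 0.12  0.12 -0.11  1.89  0.01  1.14  0.03] [[-0.019  1.    -0.005  0.517]
 [ 1.     0.019 -0.    -0.037]
 [ 0.    -0.005 -1.     0.146]
 [ 0.     0.     0.     1.   ]]
```

View pics/w5.png

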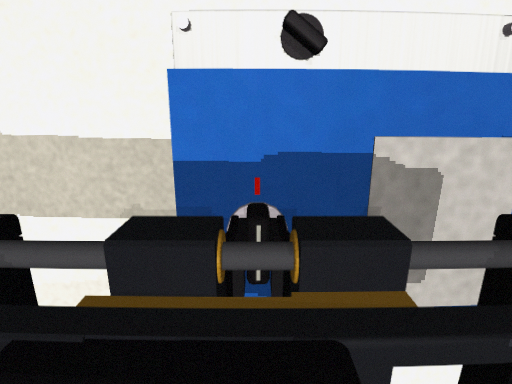

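The wing (u≈258) is in line with the red mark (257,186). I ease up while still holding, so the pin settles gently into its notch.

```bash
python3 -m inch '[{"delta_pos":[0,0,-0.08],"angular":[0,0,0]},{"delta_pos":[0,0,-0.16],"angular":[0,0,0]},{"delta_pos":[0,0,-0.24],"angular":[0,0,0]},{"delta_pos":[0,0,-0.32],"angular":[0,0,0]},{"delta_pos":[0,0,-0.4],"angular":[0,0,0]},{"delta_pos":[0,0,-0.4],"angular":[0,0,0]}]'|egrep 'pos|force'
```

```text
ee_pos: [0.5171, -0.0366, 0.1494]
ft_force: [3.0, 3.8, 6.5]
```

```bash
python3 -m inch '[{"delta_pos":[0,0,-0.06],"angular":[0,0,0]},{"delta_pos":[0,0,-0.12],"angular":[0,0,0]},{"delta_pos":[0,0,-0.12],"angular":[0,0,0]}]'|egrep 'pos|force'
python3 - <<'E'
from h import *
print(hatch(cap('side')))
E
```

```text
ee_pos: [0.5172, -0.0366, 0.1504]
ft_force: [3.7, 3.6, 4.9]
(np.int64(2082), 'tilt', np.float64(0.0473), 'from height', np.float64(0.0412))
```

The hatch is at about 0.043 rad, which matches the locked angle expected from the floor (0.017 + 0.025), and the keeper now carries the load. I release and lift away.

```bash
python3 -m inch '[{"delta_pos":[0,0,-0.05],"angular":[0,0,0]},{"delta_pos":[0,0,-0.1],"angular":[0,0,0]},{"delta_pos":[0,0,-0.1],"angular":[0,0,0]}]'|egrep 'pos|force'
python3 -m inch '[{"delta_pos":[0,0,0],"angular":[0,0,0]},{"delta_pos":[0,0,0],"angular":[0,0,0]},{"delta_pos":[0,0,0],"angular":[0,0,0]},{"delta_pos":[0,0,0],"angular":[0,0,0]},{"delta_pos":[0,0,0],"angular":[0,0,0]},{"delta_pos":[0,0,0],"angular":[0,0,0]},{"delta_pos":[0,0,0],"angular":[0,0,0]},{"delta_pos":[0,0,0],"angular":[0,0,0]}]' 0
python3 -m inch '[{"delta_pos":[0,0,-3],"angular":[0,0,0]},{"delta_pos":[0,0,-6],"angular":[0,0,0]},{"delta_pos":[0,0,-10],"angular":[0,0,0]},{"delta_pos":[0,0,-10],"angular":[0,0,0]},{"delta_pos":[0,0,-10],"angular":[0,0,0]},{"delta_pos":[0,0,-10],"angular":[0,0,0]}]'
python3 - <<'E'
from h import *
for n in('side','scene','side'): print(hatch(cap(n)))
w=cap('wrist'); save(w,'w6.png')
E
```

```text
ee_pos: [0.5173, -0.0366, 0.1507]
ft_force: [5.4, 3.2, 0.9]
clock: 19.45
ee_pos: [0.5155, -0.0371, 0.1499]
ee_rot: [-2.196, -2.239, 0.009]
ft_force: [-0.1, 0.7, -0.1]
opening: 0.0826
clock: 20.2
ee_pos: [0.5156, -0.0371, 0.2485]
ee_rot: [-2.195, -2.238, 0.012]
ft_force: [-0.1, -0.3, -0.9]
opening: 0.0869
(np.int64(2461), 'tilt', np.float64(0.051), 'from height', np.float64(0.0432))
(np.int64(2057), 'tilt', np.float64(0.0518), 'from height', np.float64(0.0444))
(np.int64(2465), 'tilt', np.float64(0.0502), 'from height', np.float64(0.0428))
```

View pics/w6.png

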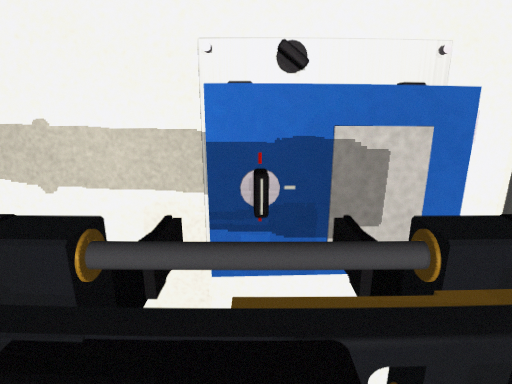

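The wing (261,193) is in line with the red marks and square to the white mark (289,187). The hatch holds at about 0.045 rad, let go, and the tool is clear. I hand in.

```bash
python3 -c "
from cell import env
print(env.sign_off())"
```

```text
the job is handed in; nothing more can be done
None
```

The hatch is closed and locked, and I handed the job in at about 20 s of the 72 s allowed; the hand-in reports no verdict.

- **Closing:** I swung the hatch down to about 0.137 rad with the open fingers either side of the stud. I then gripped the wing, which was about 0.43 rad off, and turned it back into line with the slot.
- **Pressing and turning:** I pressed along the hinge arc at 11–14 N. The floor showed as a jump to 19 N on the tool, about 5 N over the springs, with the hatch at about 0.017 rad. I backed off slightly and turned the stud a quarter turn clockwise. It moved freely, with 0.08 Nm or less.
- **Letting go:** I eased up until the tool carried only about 1 N, then let go and lifted clear.

**Last checks:**
- Both fixed cameras put the hatch at 0.043–0.052 rad. Height and tilt estimates differ by about 0.008. Both are well under the 0.095 limit.
- The hatch read the same in repeated pictures after release.
- The wing stands at the red marks.
- The gripper is about 10 cm clear.
- The spare stud looked undisturbed in the last wrist picture. I did not measure the other bystanders' positions again, but the tool never went near them.

No check failed.

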